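# Dock a lopsided train cassette level

## Robot

A 6-joint arm with a two-finger parallel gripper is mounted at the origin on a cart in front of the work surface, level with it; the furniture and walls round the work are solid. World frame = base frame: x ahead of the robot, y to its left, z up, the work surface at z = 0. Lengths are in mm, angles in rad, forces in N, time in s.
With the tool pointing down it reaches from about 225 to 875 mm from the base axis. Payload 3.4 kg.
Tool frame: the origin (TCP) lies midway between the tips of the shut fingers; the grasp point (between the pads) lies 19 mm behind it; z points along the fingers, y is the line along which they close (so a half turn about z gives the same grasp; the last joint's range is limited). The gripper opens to 85 mm and grips with 20 to 120 N. Pads are 22 mm wide; open, the fingers measure 114 mm over their backs; the gripper's body (76 mm by 85 mm) begins 54 mm behind the grasp point. The pads swing forward as they close: fully open they stand 13 mm farther back than shut.
Start: joints at [-1.232, 0.276, 1.505, -0, 1.361, -0.121], TCP at [255.171, -515.316, 231.328] pointing down, gripper open.
Joint ranges: [-2.89, 2.89], [-0.75, 2.08], [0.22, 2.7], [-1.18, 4.32], [0.11, 2.71], [-2.7, 2.7]. Speed limits (rad/s): [2.57, 2.57, 3.14, 3.14, 3.14, 3.14].

## Interface

Orientations are given as a 3x3 rotation matrix whose columns are the frame's x, y, z axes.
In Python, from plant import * gives the robot as it stands.
- The arm moves only by the tool jog_arm, never from a script. Its argument "rows" is a list of rows, each a list of 7 numbers: the shift along the tool's x, y, z in units of 25 mm (1.0 is 25 mm), then the turn, a rotation vector about the tool's x, y, z in units of 5 degrees (1.0 is 5 degrees), then the finger opening in mm, from 0 to 85.4. In form: [[x, y, z, rx, ry, rz, claw], ...]. A call has 1 to 10 rows; each row shifts and turns the commanded pose from where the row before left it, along the tool's axes as they then stand; what a row does not reach is not made up. A row lasts 1/12 s, in which the tool goes at most 41.7 mm and 7.16 degrees, less where a joint would pass 70% of its speed; a pose out of reach is approached as far as the arm can. A call is refused whole if a number of a shift passes 1 or a number of a turn 1, either way. A call with a gripper value outside its range is refused whole. The fingers move at their own pace and stop on an object; "newtons" is the grip in N (left out, the last holds). Time passes only in rows, so rows that do not move let the fingers close. It gives the time, the measured TCP pose, the force, the opening and the grip force at its end, in the units of the state.
- get_state(): the state, without advancing time (a new reading comes with each control period).
- grab_frame(name): name is "scene" or "side" or "wrist"; returns a dict with "color" (480x640x3 uint8, red, green, blue), "z_map" (480x640 float32, mm along the optical axis (not along the pixel's ray), 0 where there is no reading), "vfov" (degrees; the focal length in pixels is half the picture's height over the tangent of half this angle, whatever the lens; pixels are square), "cx", "cy" (the principal point, pixels), "rvec" (rotation vector, rad) and "tvec" (3), from world to camera coordinates, as OpenCV has them. Camera axes: x right, y down, z forward; pixel columns grow to the right and rows downward; lengths in mm; the calibration is good to about 2 mm. A picture is of the moment at which its call begins.
- close_job(): hands the job in; it is judged then, once.
The state is a dict: "time_s": time; "joints": joint angles; "qd": joint speeds; "effort": joint torques, N m; "eef_pos": TCP position; "ee_rot": TCP orientation; "ft_force": force on the tool from outside, world axes, zero at the start; "wrist_torque": the same for the moment, N m; "width": opening from 0.0 (shut) to 1.0 (fully open); "gripper_force": force on a finger pad.
Only numpy, scipy, OpenCV 4.12 (cv2) and the standard library are available. Lean on these libraries where they do the work, as an engineer would, in place of code of your own. Each camera call takes 0.05 s, during which the arm holds its last target. There are 200 camera calls.

## Task

Two engines stand in the open-ended aluminium carrying cassette; one is much heavier, but it does not show which, so feel for the balance point with a small trial lift, shift the grip there and lift the cassette by its side rims so that it hangs level and the engines cannot roll out. Carry it level to the wooden service dock, lay it between the guides (either way round), slide it fully home against the brass contacts and then swing the catch closed behind it, with both engines still standing in the cassette.

Things in the scene. Friction and masses are not known exactly. Their poses are not given: they have to be found in the camera images.
- cassette: open-ended train cassette: plywood strip 290 x 48 x 6 mm with two aluminium angles as side walls, 47.5 mm high in all; wheels stand 8 mm above its underside. Origin: centre of the underside; x along its length, z up. With the engines it weighs 0.7 to 0.95 kg and balances 35 to 60 mm from the middle of its length, towards the end with the heavy engine; this differs each time
- cassette_rims (a point): point midway between the cassette's rims, 44 mm above its underside, at the middle of its length. A smooth round rim 7 mm thick runs along the top of each wall; 50 mm across both. Grip there from above at any x. Slippery (friction about 0.3): in a light grip away from the balance point it turns in the fingers, heavy end down. Engines stand 16 mm higher than this point
- engine_a: black model tank engine, 125 x 32 x 52 mm, in one half of the cassette. Origin: centre of its underside; x along its length. Loose; it slides easily along the cassette when that tilts. One of the two engines is solid metal, the other a light plastic shell; which is not told
- engine_b: blue model boiler engine, 130 x 32 x 52 mm, in the other half of the cassette. Origin: centre of its underside; x along its length. Loose, as engine_a
- dock: service dock, fixed: plywood board 384 x 100 x 12 mm. Origin on the bench under the middle of the bed; x along its length from the catch end towards the black block with two brass contacts, whose faces at x = +145 mm stop the cassette's end; z up. Two steel guides, 53 mm apart inside, run from x = -127 to +135 mm, flared outwards at the top, 17 mm high above the board
- dock_home (a point): point on the board's top, 12 mm above the bench, where the cassette's origin lies when it is fully home between the guides, its end touching the brass contacts; axes as the dock
- catch_pivot (a point): pivot of the catch on the board's top, at dock x = -169, y = +36 mm; vertical hinge
- catch_knob (a point): middle of the catch's upright round black knob, 14 mm thick and 26 mm high, from 10 to 36 mm above the board; this point is 25 mm above the board and 38 mm from the pivot. Gripped or pushed from above
- catch (a joint): angle of the catch (rad): near 0 open, its arm pointing away from the bed along dock -x; grows anticlockwise seen from above; 1.57 (stop at 1.59) closed, the arm along dock -y across the bed's end, its rubber nose 1 to 3 mm behind a cassette that is home. Turns easily (1.5 N at the knob), stays where left; its nose runs against a cassette that is not home

How it is judged (in metres and radians):
On the way, in this order (a step that is already met when the one before it is completed fails the run):
1. the cassette with both engines hangs level, at least 50 mm clear of the bench (height (world z) of cassette above 0.05 m and angle between cassette's own z axis and vertical below 0.035 rad), for 0.3 s.
2. the cassette lies between the guides, fully home against the contacts, the catch still open (x of cassette in the frame of dock_home between -0.006 and 0.004 m and y of cassette in the frame of dock_home between -0.005 and 0.005 m and z of cassette in the frame of dock_home below 0.003 m and angle between the x axis of cassette and the x axis of dock, either way round below 0.05 rad and value of joint catch below 1.2 rad), for 0.2 s.
At the end, for the whole second after the job is handed in: the cassette lies on the dock's board between the guides, its end within 4 mm of the brass contacts and square to them (3 degrees), the catch is closed behind it (within 6 degrees), both engines stand upright in the cassette no more than 95 mm from its middle, all at rest (x of cassette in the frame of dock_home between -0.004 and 0.004 m and y of cassette in the frame of dock_home between -0.005 and 0.005 m and z of cassette in the frame of dock_home below 0.003 m and angle between the x axis of cassette and the x axis of dock, either way round below 0.05 rad and angle between cassette's own z axis and vertical below 0.04 rad and value of joint catch above 1.47 rad and x of engine_a in the frame of cassette between -0.095 and 0.095 m and x of engine_b in the frame of cassette between -0.095 and 0.095 m and z of each of engine_a, engine_b in the frame of cassette below 0.013 m and angle between each of engine_a, engine_b's own z axis and vertical below 0.08 rad and linear speed of cassette below 0.01 m/s); the robot touches nothing.
It fails at once if the cassette is tipped more than 8 degrees, so that the engines would roll out (angle between cassette's own z axis and vertical above 0.14 rad).
It fails at once if the cassette, once more than 30 mm above the bench, is tipped more than 5 degrees (height (world z) of cassette above 0.03 m and angle between cassette's own z axis and vertical above 0.09 rad).
It fails at once if an engine rolls out over the end of the cassette (its middle more than 110 mm from the cassette's middle) (x of any of engine_a, engine_b in the frame of cassette above 0.11 m or x of any of engine_a, engine_b in the frame of cassette below -0.11 m).
It also fails if it takes over 61 s, if anything falls off the work surface, if the arm or the gripper's body presses on something with over 40 N, if the wrist force passes 120 N, or if a joint passes its speed limit or range.

## Working session

There is one attempt and no reset: what is moved stays moved. The work goes in short steps, Python scripts to look and compute and a tool call to move; the robot and the scene stay as the last step left them, time stands still between calls to the robot, and variables do not carry over. Pictures are saved under pics/ and viewed, at most 10 in all, crops included, and the job is handed in when it is done.

Besides the shell and the picture viewer there is one more tool, called after "Request:" by a JSON object that holds its "method" and its "body". jog_arm: Moves the arm, as the interface text tells. Its arguments: {"type":"object","properties":{"rows":{"type":"array"},"newtons":{"type":"number"}},"required":["rows"]}

```bash
mkdir -p pics; ls
cat > h.py <<'E'
from plant import *
import numpy as np, cv2
def cam(n):
    f=grab_frame(n); h,w=f["z_map"].shape
    F=h/2/np.tan(np.radians(f["vfov"])/2)
    R=cv2.Rodrigues(np.array(f["rvec"],float))[0]; t=np.array(f["tvec"],float).ravel()
    v,u=np.mgrid[:h,:w]; z=f["z_map"].astype(float)
    P=np.stack([(u-f["cx"])/F*z,(v-f["cy"])/F*z,z],-1)
    W=(P-t)@R
    W[z==0]=np.nan
    return f["color"],W
def save(n,img): cv2.imwrite("pics/"+n,img[:,:,::-1])
E
python3 - <<'E'
from h import *
for n in("scene","side"):
    c,W=cam(n); save(n+"1.png",c); np.save(n+".npy",W); np.save(n+"_c.npy",c)
s=get_state(); print(s)
E
```

```text
pics
{'time_s': 0.1, 'joints': array([-1.23201603e+00,  2.76562738e-01,  1.50602902e+00,  3.03056401e-05,
        1.36076955e+00, -1.21026150e-01]), 'qd': array([ 4.04743008e-05, -1.52532039e-03, -2.83254078e-03,  1.00546347e-03,
        4.38357824e-04,  1.76652737e-04]), 'effort': array([ 2.18558343e-03, -4.17698729e+01, -2.46404850e+01, -6.09523909e-05,
        5.82788882e-03, -1.85386874e-06]), 'eef_pos': array([ 254.9935994 , -514.80624567,  230.49962448]), 'ee_rot': array([[ 8.96141293e-01,  4.43768487e-01, -5.59836736e-04],
       [ 4.43768773e-01, -8.96139755e-01,  1.67798280e-03],
       [ 2.42943931e-04, -1.75214773e-03, -9.99998435e-01]]), 'ft_force': array([ 0.29634107,  0.60049962, -0.16185181]), 'wrist_torque': array([ 0.01268896,  0.07575157, -0.01551998]), 'gripper_force': 0.0, 'width': 1.0003168531328448}
```

View pics/scene1.png

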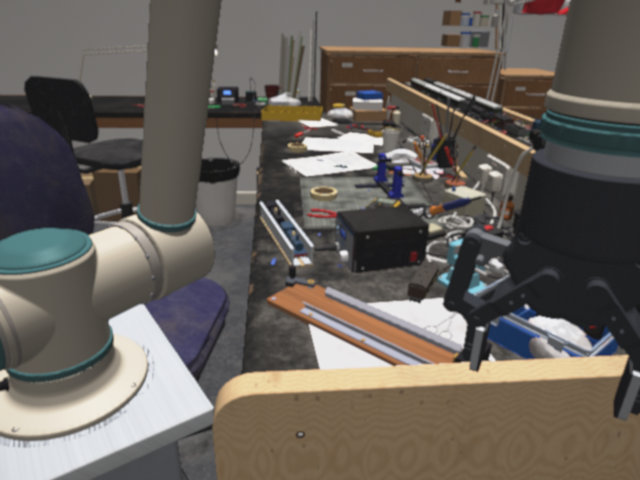

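View pics/side1.png

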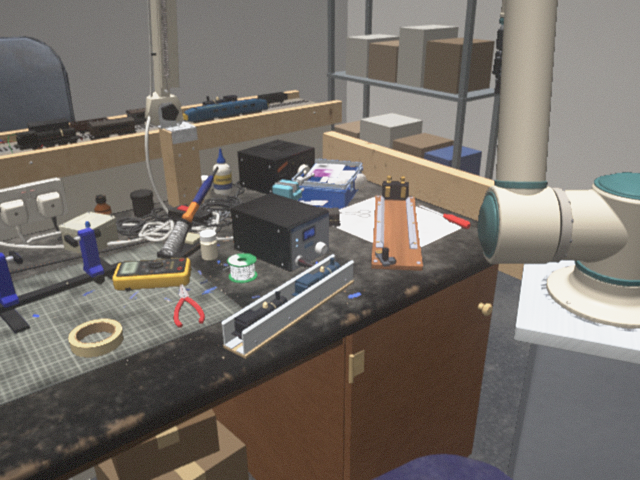

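The scene view shows the cassette at about (285,235) beside a black box, and the dock at (370,320) with its catch at (292,275). The side view shows the cassette from (232,335) to (345,275), the dock at (397,230), the contacts at (397,190) and the catch knob at (385,255).

Run:
```python
from h import *
# top-down map, 1px=1.5mm ; region x 150..950, y -700..500
A=np.zeros((600,800,3),np.uint8)
for n in("scene","side"):
    W=np.load(n+".npy").reshape(-1,3);c=np.load(n+"_c.npy").reshape(-1,3)
    m=np.isfinite(W).all(1)&(W[:,2]>-5)&(W[:,2]<110)&(W[:,0]>100)&(W[:,0]<950)&(np.abs(W[:,1])<600)
    W,c=W[m],c[m]
    o=np.argsort(W[:,2]);W,c=W[o],c[o]
    u=((600-W[:,1])/1.5).astype(int);v=((1000-W[:,0])/1.5).astype(int)
    k=(u>=0)&(u<800)&(v>=0)&(v<600)
    for dx in(0,1):
        for dy in(0,1): A[np.clip(v[k]+dy,0,599),np.clip(u[k]+dx,0,799)]=c[k]
save("top.png",A)
W=np.load("side.npy")
for n,(u,v) in dict(capNearEndL=(243,346),rimL=(245,318),rimR=(353,265),boxcorner=(305,262),boxbot=(303,222),knob=(385,254),boardcL=(374,262),boardcR=(420,264),block=(397,183)).items(): print(n,W[v,u].round(1))
```

```text
capNearEndL [527.2 392.8  21.1]
rimL [536.6 364.9  51.5]
rimR [468.4  46.9  -0.5]
boxcorner [541.  119.7  28.2]
boxbot [554.3  94.2  98.7]
knob [402.3  54.1  38.7]
boardcL [426.8  42.1  11.4]
boardcR [340.6  16.6  10.1]
block [ 473.6 -315.6   52.6]
```

View pics/top.png

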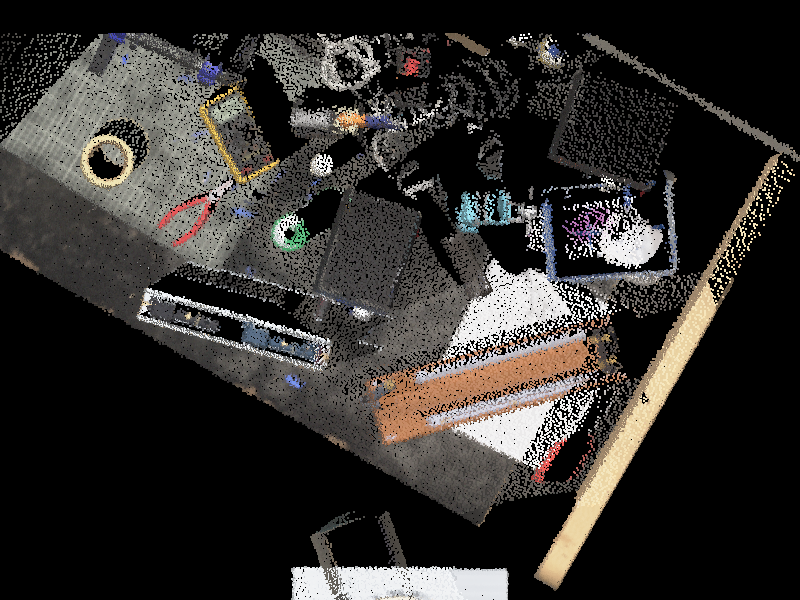

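The map shows the cassette from (140,305) to (328,350), engines inside it (black left, blue right), and the box close to its right end, above it. The dock runs from the catch end at (385,410) to the contacts at (605,350), with the knob near (380,388).

```bash
cat >> h.py <<'E'
def rect(P):
    (cx,cy),(w,h),a=cv2.minAreaRect(P[:,:2].astype(np.float32))
    if w<h: w,h,a=h,w,a+90
    return np.round([cx,cy,w,h],1),round((a+90)%180-90,2)
def box(P,c,ang,hx,hy,z0,z1):
    a=np.radians(ang);R=np.array([[np.cos(a),np.sin(a)],[-np.sin(a),np.cos(a)]])
    L=(P[:,:2]-c)@R.T
    m=(np.abs(L[:,0])<hx)&(np.abs(L[:,1])<hy)&(P[:,2]>z0)&(P[:,2]<z1)
    return m,L
E
python3 - <<'E'
from h import *
for n in("scene","side"):
    W=np.load(n+".npy").reshape(-1,3);c=np.load(n+"_c.npy").reshape(-1,3)
    m=np.isfinite(W).all(1);W,c=W[m],c[m].astype(int)
    print(n)
    # cassette: guess centre px (235,328)
    c0=np.array([508,247.]);ang=76
    m,L=box(W,c0,ang,165,40,40,50)
    P=W[m]
    print(" rims",m.sum(),rect(P), "z pct",np.percentile(P[:,2],[5,50,95]))
    for s in(-1,1):
        q=L[m];k=q[:,1]*s>12; q2=P[k]
        if k.sum()>20:
            l=cv2.fitLine(q2[:,:2].astype(np.float32),cv2.DIST_HUBER,0,.01,.01).ravel()
            print("  side",s,k.sum(),l.round(3),"ang",np.degrees(np.arctan2(l[1],l[0])).round(2),"ends",np.percentile(q[k,0],[1,99]).round(1))
    m,L=box(W,c0,ang,165,26,50.5,75); q=L[m]
    print(" eng x hist",np.histogram(q[:,0],bins=np.arange(-160,161,10))[0])
    c1=np.array([425,-142.]);ang=-75
    for z0,z1,nm in((8,16,"board"),(24,33,"guides"),(34,75,"high")):
        m,L=box(W,c1,ang,215,62,z0,z1);P=W[m];q=L[m]
        print(nm,m.sum(),rect(P),np.percentile(q,[1,99],axis=0).round(1).ravel(),np.median(P[:,2]).round(1))
        if nm=="guides":
            for s in(-1,1):
                k=(q[:,1]*s>15)&(np.abs(q[:,0])<140);q2=P[k]
                l=cv2.fitLine(q2[:,:2].astype(np.float32),cv2.DIST_HUBER,0,.01,.01).ravel()
                print("  side",s,k.sum(),l.round(3),np.degrees(np.arctan2(l[1],l[0])).round(2),"ends",np.percentile(q[k,0],[1,99]).round(1))
        if nm=="high":
            for s in(-1,1):
                k=q[:,0]*s>100;print("  ",s,k.sum(),P[k].mean(0).round(1),np.percentile(P[k],[2,98],axis=0).round(1))
E
```

```text
scene
 rims 669 (array([503.4, 248.2, 288.5,  50.2]), 74.21) z pct [41.04069551 45.69525049 48.25690549]
  side -1 154 [2.61000e-01 9.65000e-01 5.22999e+02 2.42462e+02] ang 74.88 ends [-141.9  139.6]
  side 1 279 [2.59000e-01 9.66000e-01 4.80659e+02 2.43938e+02] ang 74.98 ends [-140.7  134.4]
 eng x hist [ 0  0  0  0  4 12  0  4  3  0  0 16 18 17  9  0  0  0  0  2 11  0  1  5
  0  2 12  9 12  1  0  0]
board 5109 (array([ 427. , -141.6,  379. ,  100.9]), -74.73) [-180.9  -47.   140.    39.4] 11.8
guides 837 (array([ 428.9, -140.7,  384.8,   74.6]), -75.24) [-187.7  -32.3  191.6   39.7] 26.8
  side -1 242 [ 2.63000e-01 -9.65000e-01  4.01187e+02 -1.71067e+02] -74.78 ends [-109.1  134.9]
  side 1 521 [ 2.65000e-01 -9.64000e-01  4.66064e+02 -1.57413e+02] -74.65 ends [-109.7  138.5]
high 269 (array([ 424.9, -139.8,  390.4,   68.7]), -74.35) [-195.3  -29.   192.4   35.8] 48.3
   -1 63 [399.7  45.9  42.8] [[394.2  41.8  34.7]
 [406.4  54.7  48.5]]
   1 206 [ 470.3 -315.7   48.8] [[ 440.9 -325.2   35.4]
 [ 508.  -301.1   54.4]]
side
 rims 1813 (array([506.8, 249.3, 290.2,  51.8]), 74.05) z pc
[... 268 characters left out ...]
  0  0 29 42 33 28  0  0  0  0  1 29  0  0 14
  0 14 51 54 51  9  0  0]
board 2492 (array([ 424.6, -149.8,  414.7,  117.4]), -75.17) [-186.6  -43.8  182.8   54.8] 12.0
guides 394 (array([ 434.5, -149.1,  419.5,   94.7]), -80.78) [-196.3  -56.   211.1   41.1] 27.2
  side -1 129 [ 2.63000e-01 -9.65000e-01  4.11058e+02 -1.90177e+02] -74.74 ends [-110.6  135.3]
  side 1 118 [ 2.59000e-01 -9.66000e-01  4.61038e+02 -1.30604e+02] -75.0 ends [-108.6  138.8]
high 437 (array([ 454.5, -151.5,  422.5,   92.5]), -86.92) [-197.4  -61.1  213.9   38.9] 48.2
   -1 63 [403.1  52.   42.8] [[397.7  41.3  35. ]
 [409.6  57.1  49.3]]
   1 374 [ 472.  -307.8   49.9] [[ 421.4 -362.8   34.7]
 [ 505.7 -288.1   70. ]]
```

Request:
{"method": "jog_arm", "body": {"rows": [[0.5, -0.4, -0.8, 0, 0, 0, 85], [0.98, -0.8, -0.8, 0, 0, 0, 85], [0.98, -0.8, -0.8, 0, 0, 0, 85], [0.98, -0.8, -0.5, 0, 0, 0, 85], [0.98, -0.8, -0.5, 0, 0, 0, 85], [0.98, -0.8, -0.5, 0, 0, 0, 85], [0.98, -0.8, -0.5, 0, 0, 0, 85], [0.98, -0.8, 0, 0, 0, 0, 85], [0.98, -0.8, 0, 0, 0, 0, 85], [0.98, -0.8, 0, 0, 0, 0, 85]]}}

```text
time_s: 0.93
eef_pos: [379.9, -240.1, 341.3]
ee_rot: [[0.896, 0.443, 0.0], [0.443, -0.896, -0.0], [0.0, 0.0, -1.0]]
ft_force: [-0.6, 0.3, -0.7]
width: 0.996
gripper_force: 0.0
```

Request:
{"method": "jog_arm", "body": {"rows": [[0.98, -0.8, 0, 0, 0, 0, 85], [0.98, -0.8, 0, 0, 0, 0, 85], [0.98, -0.8, 0, 0, 0, 0, 85], [0.3, -0.2, 0, 0, 0, 0, 85], [0, 0, 0, 0, 0, 0, 85]]}}

```text
time_s: 1.35
eef_pos: [423.9, -145.6, 341.1]
ee_rot: [[0.894, 0.447, -0.0], [0.447, -0.894, 0.001], [0.0, -0.001, -1.0]]
ft_force: [0.4, -1.1, 0.3]
width: 0.995
gripper_force: 0.0
```

Run:
```python
from h import *
c,W=cam("wrist"); save("w1.png",c); np.save("w1.npy",W);np.save("w1_c.npy",c)
s=get_state();print(s["time_s"],s["eef_pos"],s["ee_rot"].round(3).tolist(),s["joints"])
```

```text
1.4 [ 423.40051885 -147.07880745  341.03776291] [[0.895, 0.446, -0.001], [0.446, -0.895, -0.001], [-0.001, 0.0, -1.0]] [-4.88961434e-01  3.48385466e-02  1.53638607e+00 -1.01271048e-03
  1.57074190e+00  6.19571477e-01]
```

View pics/w1.png

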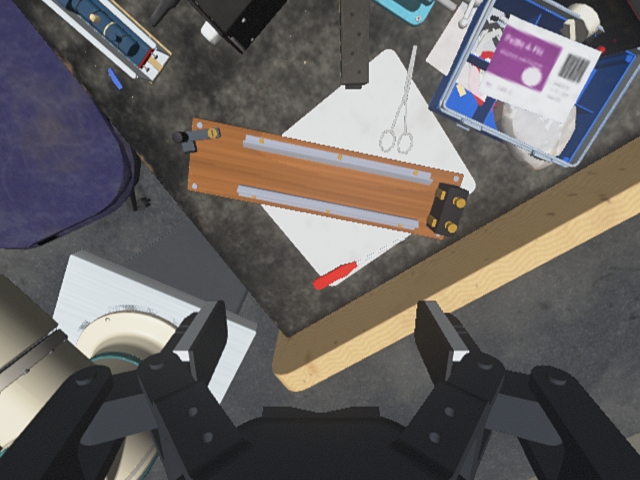

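The wrist picture shows the whole dock: pivot screw at (212,132), knob at (182,138), guides between (245,140)-(430,178) and (238,190)-(418,225), and the contact block at (447,210). The blue engine's end of the cassette is at (150,70).

Run:
```python
from h import *
W=np.load("w1.npy")
for n,(u,v) in dict(pivot=(212,132),knob=(182,137),knob2=(180,136),g1a=(247,142),g1b=(429,177),g2a=(240,190),g2b=(416,225),blk=(440,205),cornA=(193,119),cornB=(190,208),cornC=(465,173),cornD=(443,239)).items(): print(n,W[v,u].round(1))
P=W.reshape(-1,3);P=P[np.isfinite(P).all(1)]
c1=np.array([427,-142.])
for z0,z1,nm in((9,15,"board"),(20,36,"guides")):
    m,L=box(P,c1,-74.8,215,58,z0,z1);q=L[m]
    print(nm,m.sum(),rect(P[m]),np.median(P[m][:,2]))
    if nm=="guides":
        for s in(-1,1):
            k=(q[:,1]*s>10)&(np.abs(q[:,0])<140)
            l=cv2.fitLine(P[m][k][:,:2].astype(np.float32),cv2.DIST_HUBER,0,.01,.01).ravel()
            print(s,l,np.degrees(np.arctan2(l[1],l[0])).round(2),np.percentile(q[k],[.5,99.5],axis=0).ravel().round(1),np.median(q[k][:,1]))
m,L=box(P,c1,-74.8,240,60,36,75);q=L[m];print("high",np.histogram(q[:,0],bins=np.arange(-240,241,10))[0])
k=q[:,0]<-100;print("knob",P[m][k].mean(0),q[k].mean(0),rect(P[m][k]))
k=q[:,0]>100;print("block",np.percentile(q[k],[1,50,99],axis=0).round(1).tolist(),np.median(P[m][k][:,2]))
# pivot screw
m,L=box(P,c1,-74.8,240,60,13,36);q=L[m];k=q[:,0]<-130;print("catch",rect(P[m][k]),np.histogram(q[k,0],bins=np.arange(-240,-129,10))[0],k.sum())
```

```text
pivot [428.1  16.1  24.7]
knob [408.8  42.   46.4]
knob2 [408.7  44.8  45.9]
g1a [437.3 -30.6  27.7]
g1b [ 505.9 -276.1   13.4]
g2a [373.3 -46.3  26.2]
g2b [ 439.1 -292.    25.8]
blk [ 480.  -300.    41.5]
cornA [430.2  48.8  10.6]
cornB [307.1  14.5  -1.4]
cornC [ 534.1 -323.6    1.5]
cornD [ 434.9 -352.4   -2.2]
board 14550 (array([ 428.3, -148.7,  383.3,  112.6]), -74.97) 11.129251720467675
guides 3085 (array([ 432.6, -139.4,  380.9,   78.1]), -76.64) 24.46309135785125
-1 [ 2.6013255e-01 -9.6557289e-01  4.0588730e+02 -1.6043474e+02] -74.92 [-109.9  -29.7  138.5  -20.6] -25.18667161117845
1 [ 2.6119399e-01 -9.6528631e-01  4.6567017e+02 -1.4378178e+02] -74.86 [-109.7   32.3  138.3   41. ] 36.85137818244939
high [  0   0   0   0  35  96   0   0   0   0   0   0   0   0   0   0   0   0
   0   0   0   0   0   0   0   0   0   0   0   0   0   0   0   0   0   0
   0   0   0   0 441 465 292  80   0  93 153 168]
knob [407.16514272  46.83197474  45.42124338] [-187.42645525   30.36873592] (array([406.6,  47.6,  13.3,  13.1]), -2.93)
block [[160.7, -58.9], [178.6, -4.1], [239.0, 38.1]] 52.782604058921095
catch (array([389.8,  15. ,  93.3,  58.9]), 16.72) [  0   0   0   0   4 164 167  91  84  62   7] 579
```

Request:
{"method": "jog_arm", "body": {"rows": [[0.4, -0.5, 0, 0, 0, 0, 85], [0.77, -0.98, 0, 0, 0, 0, 85], [0.77, -0.98, 0, 0, 0, 0, 85], [0.77, -0.98, 0, 0, 0, 0, 85], [0.77, -0.98, 0, 0, 0, 0, 85], [0.77, -0.98, 0, 0, 0, 0, 85], [0.77, -0.98, 0, 0, 0, 0, 85], [0.77, -0.98, 0, 0, 0, 0, 85], [0.77, -0.98, 0, 0, 0, 0, 85], [0.77, -0.98, 0, 0, 0, 0, 85]]}}

```text
time_s: 2.23
eef_pos: [484.9, 142.1, 341.1]
ee_rot: [[0.897, 0.442, 0.0], [0.442, -0.897, -0.002], [-0.001, 0.001, -1.0]]
ft_force: [-0.1, -0.4, -0.2]
width: 0.997
gripper_force: 0.0
```

Request:
{"method": "jog_arm", "body": {"rows": [[0.77, -0.98, 0, 0, 0, 0, 85], [0.77, -0.98, 0, 0, 0, 0, 85], [0.77, -0.98, 0, 0, 0, 0, 85], [0.4, -0.5, 0, 0, 0, 0, 85], [0, 0, 0, 0, 0, 0, 85], [0, 0, 0, 0, 0, 0, 85]]}}

```text
time_s: 2.73
eef_pos: [507.3, 248.5, 340.6]
ee_rot: [[0.896, 0.443, -0.001], [0.443, -0.896, -0.002], [-0.002, 0.002, -1.0]]
ft_force: [-0.7, -1.2, -0.0]
width: 0.994
gripper_force: 0.0
```

Run:
```python
from h import *
c,W=cam("wrist"); save("w2.png",c); np.save("w2.npy",W);np.save("w2_c.npy",c)
s=get_state();print(s["time_s"],s["eef_pos"],s["ee_rot"].round(3).tolist())
P=W.reshape(-1,3);k=np.isfinite(P).all(1);P=P[k];C=c.reshape(-1,3)[k].astype(int)
c0=np.array([505,249.])
m,L=box(P,c0,74.4,165,40,38,50);q=L[m];Q=P[m]
print(m.sum(),rect(Q))
for s in(-1,1):
    k=(q[:,1]*s>16)
    l=cv2.fitLine(Q[k][:,:2].astype(np.float32),cv2.DIST_HUBER,0,.01,.01).ravel()
    print(s,l.round(2),np.degrees(np.arctan2(l[1],l[0])).round(2),np.percentile(q[k],[.5,50,99.5],axis=0).round(1).tolist(),np.percentile(Q[k][:,2],[50,95]))
m,L=box(P,c0,74.4,165,19,20,75);q=L[m]
print("zmax by x",[(b,int(np.nanmax(P[m][(q[:,0]>=b)&(q[:,0]<b+10)][:,2],initial=0))) for b in range(-150,150,10)])
m,L=box(P,c0,74.4,200,150,70,130);q=L[m]; print("box",np.percentile(q,[1,99],axis=0).round(0).tolist(),P[m].max(0))
```

```text
2.7833 [507.03037998 247.97469556 340.89405687] [[0.897, 0.443, -0.001], [0.443, -0.897, -0.002], [-0.002, 0.002, -1.0]]
4019 (array([509.4, 248.8, 289.3,  50. ]), 74.03)
-1 [2.7000e-01 9.6000e-01 5.3306e+02 2.5352e+02] 74.18 [[-140.1, -30.0], [19.6, -25.8], [142.7, -16.4]] [45.89767744 48.02584371]
1 [2.7000e-01 9.6000e-01 4.8853e+02 2.5705e+02] 74.24 [[-140.7, 16.0], [-0.6, 18.0], [141.8, 21.0]] [46.04117164 47.46536374]
zmax by x [(-150, 46), (-140, 47), (-130, 47), (-120, 58), (-110, 59), (-100, 47), (-90, 51), (-80, 54), (-70, 48), (-60, 47), (-50, 53), (-40, 53), (-30, 53), (-20, 52), (-10, 47), (0, 47), (10, 47), (20, 47), (30, 59), (40, 60), (50, 48), (60, 53), (70, 54), (80, 47), (90, 53), (100, 53), (110, 53), (120, 52), (130, 47), (140, 47)]
box [[-199.0, -149.0], [-97.0, -88.0]] [622.23399374 129.33899255 100.8474083 ]
```

View pics/w2.png

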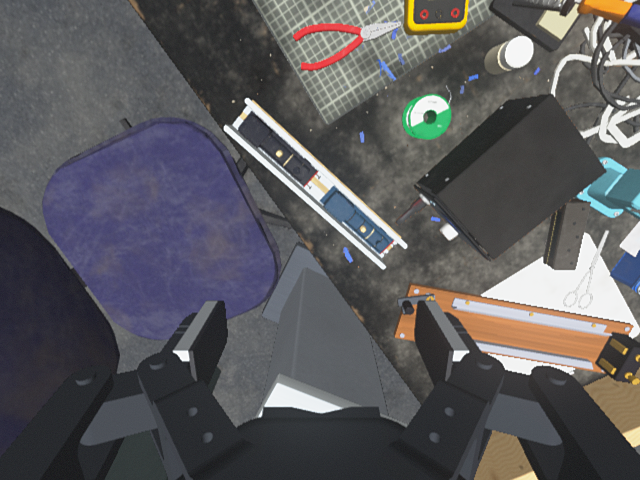

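The wrist view shows the cassette from (235,115) to (395,255), with the black engine at upper left (275,150) and the blue one at lower right (355,218). The box is clear of the fingers. Now I align and descend.

Request:
{"method": "jog_arm", "body": {"rows": [[0, 0, 0.6, 0, 0, -0.96, 85], [0, 0, 1, 0, 0, -0.96, 85], [0, 0, 1, 0, 0, -0.96, 85], [0, 0, 1, 0, 0, -0.96, 85], [0, 0, 1, 0, 0, -0.96, 85], [0, 0, 1, 0, 0, -0.96, 85], [0, 0, 1, 0, 0, -0.96, 85], [0, 0, 1, 0, 0, -0.96, 85], [0, 0, 0.8, 0, 0, -0.96, 85], [0, 0, 0, 0, 0, -0.96, 85]]}}

```text
time_s: 3.62
eef_pos: [503.8, 246.3, 127.3]
ee_rot: [[0.268, 0.963, -0.008], [0.963, -0.268, -0.004], [-0.006, -0.007, -1.0]]
ft_force: [-0.2, -0.2, -0.0]
width: 1.0
gripper_force: 0.0
```

Request:
{"method": "jog_arm", "body": {"rows": [[0, 0, 0, 0, 0, 0, 85], [0, 0, 0, 0, 0, 0, 85]]}}

```text
time_s: 3.78
eef_pos: [507.2, 248.2, 131.7]
ee_rot: [[0.274, 0.962, 0.001], [0.962, -0.274, -0.001], [-0.0, 0.001, -1.0]]
ft_force: [0.3, 0.4, 0.5]
width: 0.989
gripper_force: 0.0
```

Run:
```python
from h import *
s=get_state();print(s["time_s"],s["eef_pos"],s["ee_rot"].round(3).tolist(),s["joints"].round(2),s["ft_force"],s["wrist_torque"])
c,W=cam("wrist"); save("w3.png",c)
P=W.reshape(-1,3);P=P[np.isfinite(P).all(1)]
m,L=box(P,np.array([507,248.]),74.2,165,38,40,50);print(m.sum(),rect(P[m]))
```

```text
3.7833 [507.23808622 248.18930014 131.74465262] [[0.274, 0.962, 0.001], [0.962, -0.274, -0.001], [-0.0, 0.001, -1.0]] [ 0.33  0.33  1.68 -0.    1.13  0.61] [0.26889359 0.39228918 0.49847011] [ 0.03442137  0.01131206 -0.02554972]
12419 (array([509. , 249.3, 287.2,  50.1]), 74.02)
```

Request:
{"method": "jog_arm", "body": {"rows": [[0.04, 0.05, 0.8, 0, 0, 0, 85], [0, 0, 1, 0, 0, 0, 85], [0, 0, 1, 0, 0, 0, 85], [0, 0, 0.8, 0, 0, 0, 85], [0, 0, 0.5, 0, 0, 0, 85], [0, 0, 0.33, 0, 0, 0, 85], [0, 0, 0, 0, 0, 0, 80], [0, 0, 0, 0, 0, 0, 65], [0, 0, 0, 0, 0, 0, 56], [0, 0, 0, 0, 0, 0, 40]], "newtons": 60}}

```text
time_s: 4.67
eef_pos: [509.0, 250.8, 22.2]
ee_rot: [[0.27, 0.963, 0.002], [0.963, -0.27, 0.001], [0.001, 0.002, -1.0]]
ft_force: [-1.1, 0.8, 5.4]
width: 0.56
gripper_force: 60.7
```

Request:
{"method": "jog_arm", "body": {"rows": [[0, 0, 0, 0, 0, 0, 40], [0, 0, 0, 0, 0, 0, 40], [0, 0, 0, 0, 0, 0, 40], [0, 0, 0, 0, 0, 0, 40]]}}

```text
time_s: 5.0
eef_pos: [509.1, 250.8, 22.3]
ee_rot: [[0.27, 0.963, 0.003], [0.963, -0.27, 0.001], [0.001, 0.002, -1.0]]
ft_force: [-1.9, 0.6, 5.4]
width: 0.56
gripper_force: 60.9
```

```bash
cat > st.py <<'E'
from h import *
s=get_state();R=s["ee_rot"]
print(round(s["time_s"],2),"pos",s["eef_pos"].round(1),"yaw",np.degrees(np.arctan2(R[1,0],R[0,0])).round(2),"Fz",s["ft_force"].round(2),"F_tool",(R.T@s["ft_force"]).round(2),"T_tool",(R.T@s["wrist_torque"]).round(3),"w",round(s["width"]*85.4,1),"g",round(s["gripper_force"],1),"j6",s["joints"][5].round(2))
E
python3 st.py; python3 st.py
```

```text
5.0 pos [509.1 250.8  22.3] yaw 74.34 Fz [-1.92  0.64  5.43] F_tool [ 0.1  -2.01 -5.44] T_tool [ 0.14  -0.085  0.028] w 47.8 g 60.9 j6 0.61
5.0 pos [509.1 250.8  22.3] yaw 74.34 Fz [-1.92  0.64  5.43] F_tool [ 0.1  -2.01 -5.44] T_tool [ 0.14  -0.085  0.028] w 47.8 g 60.9 j6 0.61
```

Request:
{"method": "jog_arm", "body": {"rows": [[0, 0, -0.06, 0, 0, 0, 40], [0, 0, -0.06, 0, 0, 0, 40], [0, 0, 0, 0, 0, 0, 40], [0, 0, 0, 0, 0, 0, 40], [0, 0, 0, 0, 0, 0, 40]], "newtons": 60}}

```text
time_s: 5.42
eef_pos: [508.3, 250.3, 23.2]
ee_rot: [[0.27, 0.963, -0.0], [0.963, -0.27, -0.0], [-0.0, -0.0, -1.0]]
ft_force: [1.5, 0.9, -5.5]
width: 0.557
gripper_force: 62.5
```

```bash
cat > tilt.py <<'E'
from h import *
# height profile of rims along cassette, from wrist camera, in tool frame
s=get_state();R=s["ee_rot"];p=s["eef_pos"]
c,W=cam("wrist");P=W.reshape(-1,3);P=P[np.isfinite(P).all(1)]
L=(P-p)@R
m=(np.abs(np.abs(L[:,1])-21.5)<3)&(np.abs(L[:,0])<220)&(P[:,2]>30)
L,P=L[m],P[m]
zc=np.median(P[:,2]); m=(np.abs(P[:,2]-zc)<12);L,P=L[m],P[m]
out=[]
for b in range(-200,200,20):
    k=(L[:,0]>=b)&(L[:,0]<b+20)
    if k.sum()>15: out.append((b+10,np.percentile(P[k,2],90)))
out=np.array(out);print(out.round(1).tolist())
a=np.polyfit(out[:,0],out[:,1],1);print("slope rad",a[0].round(4),"x range",np.percentile(L[:,0],[.5,99.5]).round(1),"z0",a[1].round(1))
E
python3 st.py; python3 tilt.py
```

```text
5.42 pos [508.3 250.3  23.2] yaw 74.33 Fz [ 1.53  0.86 -5.49] F_tool [1.24 1.24 5.49] T_tool [-0.193  0.115  0.104] w 47.6 g 62.5 j6 0.61
[[-30.0, 47.9], [-10.0, 50.2], [10.0, 52.9], [30.0, 47.7], [50.0, 47.7], [70.0, 47.6], [90.0, 47.5], [110.0, 47.5]]
slope rad -0.0192 x range [-37.4 117.7] z0 49.4
```

Request:
{"method": "jog_arm", "body": {"rows": [[0, 0, -0.08, 0, 0, 0, 40], [0, 0, -0.08, 0, 0, 0, 40], [0, 0, 0, 0, 0, 0, 40], [0, 0, 0, 0, 0, 0, 40]]}}

```text
time_s: 5.8
eef_pos: [507.5, 250.0, 27.3]
ee_rot: [[0.269, 0.963, -0.001], [0.963, -0.269, -0.001], [-0.001, -0.001, -1.0]]
ft_force: [-0.4, -0.1, -6.0]
width: 0.562
gripper_force: 62.7
```

```bash
python3 st.py; python3 tilt.py
```

```text
5.8 pos [507.5 250.   27.3] yaw 74.37 Fz [-0.36 -0.08 -6.05] F_tool [-0.17 -0.32  6.05] T_tool [-0.026 -0.197 -0.047] w 48.0 g 62.7 j6 0.61
[[-50.0, 41.0], [-30.0, 52.8], [-10.0, 53.1], [10.0, 55.5], [30.0, 51.0], [50.0, 50.4], [70.0, 49.7], [90.0, 49.1], [110.0, 48.4]]
slope rad 0.0057 x range [-36.8 118.7] z0 50.0
```

Request:
{"method": "jog_arm", "body": {"rows": [[0, 0, 0.08, 0, 0, 0, 40], [0, 0, 0.12, 0, 0, 0, 40], [0, 0, 0.08, 0, 0, 0, 40], [0, 0, 0, 0, 0, 0, 52], [0, 0, 0, 0, 0, 0, 66], [0, 0, 0, 0, 0, 0, 66], [0.48, 0, 0, 0, 0, 0, 66], [0.7, 0, 0, 0, 0, 0, 66], [0.7, 0, 0, 0, 0, 0, 66], [0, 0, 0, 0, 0, 0, 66]], "newtons": 40}}

```text
time_s: 6.68
eef_pos: [523.3, 299.6, 20.9]
ee_rot: [[0.269, 0.963, 0.004], [0.963, -0.269, 0.003], [0.004, 0.003, -1.0]]
ft_force: [0.4, 0.9, -0.5]
width: 0.774
gripper_force: 0.0
```

Request:
{"method": "jog_arm", "body": {"rows": [[0, 0, 0, 0, 0, 0, 54], [0, 0, 0, 0, 0, 0, 40], [0, 0, 0, 0, 0, 0, 40], [0, 0, 0, 0, 0, 0, 40]], "newtons": 60}}

```text
time_s: 7.02
eef_pos: [521.1, 296.3, 20.8]
ee_rot: [[0.27, 0.963, 0.001], [0.963, -0.27, 0.002], [0.002, 0.0, -1.0]]
ft_force: [0.1, 4.1, 0.1]
width: 0.565
gripper_force: 61.4
```

```bash
python3 st.py; python3 tilt.py
```

```text
7.02 pos [521.1 296.3  20.8] yaw 74.31 Fz [0.13 4.11 0.13] F_tool [ 3.99 -0.99 -0.13] T_tool [ 0.267  0.675 -0.175] w 48.2 g 61.4 j6 0.67
[[-30.0, 46.9], [-10.0, 49.8], [10.0, 51.8], [30.0, 47.1], [50.0, 47.2], [70.0, 47.2], [90.0, 47.2]]
slope rad -0.0163 x range [-36.5  93.5] z0 48.7
```

Request:
{"method": "jog_arm", "body": {"rows": [[0, 0, -0.06, 0, 0, 0, 40], [0, 0, -0.06, 0, 0, 0, 40], [0, 0, -0.08, 0, 0, 0, 40], [0, 0, -0.08, 0, 0, 0, 40], [0, 0, 0, 0, 0, 0, 40], [0, 0, 0, 0, 0, 0, 40]]}}

```text
time_s: 7.57
eef_pos: [520.8, 295.3, 27.3]
ee_rot: [[0.27, 0.963, -0.0], [0.963, -0.27, -0.001], [-0.001, -0.0, -1.0]]
ft_force: [-0.2, 0.3, -8.4]
width: 0.559
gripper_force: 63.0
```

```bash
python3 st.py; python3 tilt.py
```

```text
7.57 pos [520.8 295.3  27.3] yaw 74.33 Fz [-0.2   0.31 -8.44] F_tool [ 0.25 -0.28  8.44] T_tool [-0.006 -0.039  0.034] w 47.8 g 63.0 j6 0.67
[[-30.0, 53.5], [-10.0, 56.1], [10.0, 58.4], [30.0, 53.4], [50.0, 53.4], [70.0, 53.3], [90.0, 53.3]]
slope rad -0.0192 x range [-36.3  93.4] z0 55.1
```

Level at 8.4 N with only about 4 mm of residual offset. I'll grip harder and lift.

Request:
{"method": "jog_arm", "body": {"rows": [[0, 0, 0, 0, 0, 0, 35], [0, 0, 0, 0, 0, 0, 35], [0, 0, -0.15, 0, 0, 0, 35], [0, 0, -0.3, 0, 0, 0, 35], [0, 0, -0.3, 0, 0, 0, 35], [0, 0, -0.15, 0, 0, 0, 35], [0, 0, 0, 0, 0, 0, 35], [0, 0, 0, 0, 0, 0, 35], [0, 0, 0, 0, 0, 0, 35]], "newtons": 110}}

```text
time_s: 8.37
eef_pos: [520.7, 295.6, 50.1]
ee_rot: [[0.27, 0.963, -0.0], [0.963, -0.27, -0.0], [-0.0, -0.0, -1.0]]
ft_force: [0.3, -0.4, -8.4]
width: 0.544
gripper_force: 114.3
```

```bash
python3 st.py; python3 tilt.py
```

```text
8.37 pos [520.7 295.6  50.1] yaw 74.34 Fz [ 0.29 -0.37 -8.36] F_tool [-0.28  0.38  8.36] T_tool [ 0.019 -0.046 -0.02 ] w 46.4 g 114.3 j6 0.67
[[-30.0, 75.9], [-10.0, 81.4], [10.0, 82.9], [30.0, 75.9], [50.0, 76.0], [70.0, 76.0], [90.0, 75.9]]
slope rad -0.0317 x range [-36.6  93.4] z0 78.7
```

Request:
{"method": "jog_arm", "body": {"rows": [[0, 0, -0.15, 0, 0, 0, 35], [0, 0, -0.35, 0, 0, 0, 35], [0, 0, -0.5, 0, 0, 0, 35], [0, 0, -0.6, 0, 0, 0, 35], [0, 0, -0.6, 0, 0, 0, 35], [0, 0, -0.6, 0, 0, 0, 35], [0, 0, -0.45, 0, 0, 0, 35], [0, 0, -0.25, 0, 0, 0, 35], [0, 0, -0.1, 0, 0, 0, 35], [0, 0, 0, 0, 0, 0, 35]]}}

```text
time_s: 9.25
eef_pos: [521.0, 295.7, 140.5]
ee_rot: [[0.27, 0.963, 0.001], [0.963, -0.27, 0.0], [0.0, 0.001, -1.0]]
ft_force: [0.2, -1.0, -9.1]
width: 0.546
gripper_force: 114.3
```

Request:
{"method": "jog_arm", "body": {"rows": [[0, 0, 0, 0, 0, 0, 35], [0, 0, 0, 0, 0, 0, 35], [0, 0, 0, 0, 0, 0, 35], [-0.05, 0, 0, 0, 0, 0, 35], [-0.1, 0, 0, 0, 0, 0, 35], [-0.15, 0, 0, 0, 0, 0, 35], [-0.2, 0, 0, 0, 0, 0, 35], [-0.25, 0, 0, 0, 0, 0, 35], [-0.3, 0, 0, 0, 0, 0, 35], [-0.35, 0, 0, 0, 0, 0, 35]]}}

```text
time_s: 10.08
eef_pos: [511.2, 261.2, 140.1]
ee_rot: [[0.27, 0.963, 0.0], [0.963, -0.27, -0.0], [-0.0, 0.0, -1.0]]
ft_force: [-0.3, 0.5, -9.6]
width: 0.547
gripper_force: 114.3
```

Request:
{"method": "jog_arm", "body": {"rows": [[-0.4, 0.01, 0, 0, 0, 0, 35], [-0.45, 0.01, 0, 0, 0, 0, 35], [-0.45, 0.01, 0, 0, 0, 0, 35], [-0.45, 0.01, 0, 0, 0, 0, 35], [-0.45, 0.01, 0, 0, 0, 0, 35], [-0.45, 0.01, 0, 0, 0, 0, 35], [-0.45, 0.01, 0, 0, 0, 0, 35], [-0.45, 0.01, 0, 0, 0, 0, 35], [-0.45, 0.01, 0, 0, 0, 0, 35], [-0.45, 0.01, 0, 0, 0, 0, 35]]}}

```text
time_s: 10.92
eef_pos: [483.6, 153.1, 140.1]
ee_rot: [[0.27, 0.963, 0.0], [0.963, -0.27, -0.0], [-0.0, 0.0, -1.0]]
ft_force: [-0.1, -0.4, -8.2]
width: 0.546
gripper_force: 114.3
```

```bash
python3 st.py; python3 tilt.py
```

```text
10.92 pos [483.6 153.1 140.1] yaw 74.34 Fz [-0.05 -0.45 -8.25] F_tool [-0.45  0.07  8.25] T_tool [-0.02  -0.03   0.012] w 46.6 g 114.3 j6 0.44
[[-30.0, 165.9], [-10.0, 171.9], [10.0, 173.0], [30.0, 166.0], [50.0, 166.0], [70.0, 166.1], [90.0, 166.0]]
slope rad -0.0334 x range [-36.7  93.3] z0 168.9
```

Request:
{"method": "jog_arm", "body": {"rows": [[-0.5, 0.02, 0, 0, 0, 0, 35], [-0.5, 0.02, 0, 0, 0, 0, 35], [-0.5, 0.02, 0, 0, 0, 0, 35], [-0.5, 0.02, 0, 0, 0, 0, 35], [-0.5, 0.02, 0, 0, 0, 0, 35], [-0.5, 0.02, 0, 0, 0, 0, 35], [-0.5, 0.02, 0, 0, 0, 0, 35], [-0.5, 0.02, 0, 0, 0, 0, 35], [-0.5, 0.02, 0, 0, 0, 0, 35], [-0.5, 0.02, 0, 0, 0, 0, 35]]}}

```text
time_s: 11.8
eef_pos: [454.5, 31.2, 140.1]
ee_rot: [[0.27, 0.963, 0.0], [0.963, -0.27, -0.0], [-0.0, 0.0, -1.0]]
ft_force: [0.5, 0.8, -8.1]
width: 0.545
gripper_force: 114.3
```

Request:
{"method": "jog_arm", "body": {"rows": [[-0.5, 0.02, 0, 0, 0, 0, 35], [-0.5, 0.02, 0, 0, 0, 0, 35], [-0.5, 0.02, 0, 0, 0, 0, 35], [-0.5, 0.02, 0, 0, 0, 0, 35], [-0.5, 0.02, 0, 0, 0, 0, 35], [-0.4, 0.02, 0, 0, 0, -0.05, 35], [-0.3, 0.02, 0, 0, 0, -0.1, 35], [-0.25, 0, 0, 0, 0, -0.15, 35], [-0.2, 0, 0, 0, 0, -0.2, 35], [-0.15, 0, 0, 0, 0, -0.25, 35]]}}

```text
time_s: 12.63
eef_pos: [432.5, -61.2, 140.2]
ee_rot: [[0.206, 0.979, 0.0], [0.979, -0.206, -0.0], [-0.0, 0.0, -1.0]]
ft_force: [0.5, -0.0, -8.0]
width: 0.55
gripper_force: 114.3
```

Request:
{"method": "jog_arm", "body": {"rows": [[-0.1, 0, 0, 0, 0, -0.3, 35], [-0.05, 0, 0, 0, 0, -0.35, 35], [0, 0, 0, 0, 0, -0.4, 35], [0, 0, 0, 0, 0, -0.4, 35], [0, 0, 0, 0, 0, -0.4, 35], [0, 0, 0, 0, 0, -0.4, 35], [0, 0, 0, 0, 0, -0.4, 35], [0, 0, 0, 0, 0, -0.4, 35], [0, 0, 0, 0, 0, -0.4, 35], [0, 0, 0, 0, 0, -0.4, 35]]}}

```text
time_s: 13.47
eef_pos: [431.9, -64.4, 140.2]
ee_rot: [[-0.129, 0.992, 0.0], [0.992, 0.129, -0.0], [-0.0, 0.0, -1.0]]
ft_force: [-0.0, 0.6, -7.2]
width: 0.546
gripper_force: 114.3
```

Request:
{"method": "jog_arm", "body": {"rows": [[0, 0, 0, 0, 0, -0.4, 35], [0, 0, 0, 0, 0, -0.4, 35], [0, 0, 0, 0, 0, -0.35, 35], [0, 0, 0, 0, 0, -0.3, 35], [0, 0, 0, 0, 0, -0.2, 35], [0, 0, 0, 0, 0, -0.1, 35], [0, 0, 0, 0, 0, 0, 35], [0, 0, 0, 0, 0, 0, 35], [0, 0, 0, 0, 0, 0, 35]]}}

```text
time_s: 14.22
eef_pos: [432.3, -63.8, 140.1]
ee_rot: [[-0.277, 0.961, 0.0], [0.961, 0.277, -0.0], [-0.0, 0.0, -1.0]]
ft_force: [0.5, -0.1, -8.7]
width: 0.547
gripper_force: 114.3
```

```bash
python3 st.py; python3 tilt.py
python3 - <<'E'
from h import *
c,W=cam("wrist");save("w4.png",c);np.save("w4.npy",W)
for n in("side","scene"):
    c,W=cam(n);save(n+"4.png",c);np.save(n+"4.npy",W)
E
```

```text
14.22 pos [432.3 -63.8 140.1] yaw 106.08 Fz [ 0.51 -0.06 -8.72] F_tool [-0.2   0.48  8.72] T_tool [-0.021 -0.025 -0.001] w 46.7 g 114.3 j6 -0.59
[[-30.0, 166.0], [-10.0, 172.6], [10.0, 173.2], [30.0, 166.0], [50.0, 166.0], [70.0, 166.1], [90.0, 166.0]]
slope rad -0.0364 x range [-37.1  92.7] z0 169.1
```

View pics/w4.png

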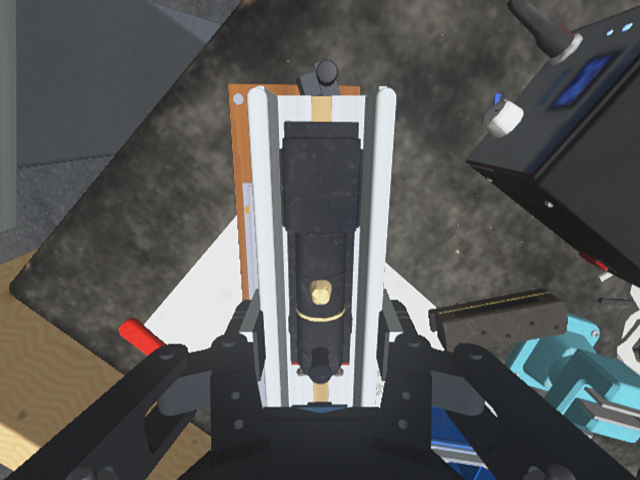

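The wrist view shows the black engine upright in the cassette, rims at columns 260 and 385. The dock is below, shifted left, with its left guide at (248,200-290) and the knob at (325,72).

Run:
```python
from h import *
W=np.load("w4.npy")
s=get_state();R=s["ee_rot"];p=s["eef_pos"]
P=W.reshape(-1,3);P=P[np.isfinite(P).all(1)]
L=(P-p)@R
for sg in(-1,1):
    m=(P[:,2]>160)&(P[:,2]<169)&(L[:,0]>30)&(L[:,0]<92)&(np.abs(L[:,1]*sg-22)<8)
    q=L[m]; top=[(b,np.median(q[(q[:,0]>=b)&(q[:,0]<b+10)][:,1]).round(2)) for b in range(30,90,10)]
    print("rim",sg,top)
o=np.array([437,-156.9]);a=np.radians(-74.87);X=np.array([np.cos(a),np.sin(a)]);Y=np.array([-X[1],X[0]])
D=np.stack([(P[:,:2]-o)@X,(P[:,:2]-o)@Y,P[:,2]],1)
m=(np.abs(D[:,1]+30)<15)&(np.abs(D[:,0])<140)&(D[:,2]>23)&(D[:,2]<34);q=D[m]
print("guide",m.sum(),[(b,np.percentile(q[(q[:,0]>=b)&(q[:,0]<b+10)][:,1],[5,50,95]).round(1).tolist()) for b in range(-140,-20,20) if ((q[:,0]>=b)&(q[:,0]<b+10)).sum()>5])
m=(D[:,2]>42)&(D[:,2]<55)&(D[:,0]<-170)&(D[:,0]>-230)&(np.abs(D[:,1]-25)<30);print("knob",D[m].mean(0).round(1),m.sum())
# same from first wrist view
P=np.load("w1.npy").reshape(-1,3);P=P[np.isfinite(P).all(1)]
D=np.stack([(P[:,:2]-o)@X,(P[:,:2]-o)@Y,P[:,2]],1)
for sg in(-1,1):
    m=(np.abs(D[:,1]-sg*31)<12)&(D[:,2]>22)&(D[:,2]<34);q=D[m]
    print("w1 guide",sg,[(b,np.percentile(q[(q[:,0]>=b)&(q[:,0]<b+20)][:,1],[5,50,95]).round(1).tolist()) for b in range(-140,140,40) if ((q[:,0]>=b)&(q[:,0]<b+20)).sum()>5])
m=(D[:,2]>42)&(D[:,2]<55)&(D[:,0]<-170)&(D[:,0]>-230)&(np.abs(D[:,1]-25)<30);print("knob",D[m].mean(0).round(1),m.sum())
for n in("side","scene"):
    P=np.load(n+".npy").reshape(-1,3);P=P[np.isfinite(P).all(1)]
    D=np.stack([(P[:,:2]-o)@X,(P[:,:2]-o)@Y,P[:,2]],1)
    for sg in(-1,1):
        m=(np.abs(D[:,1]-sg*31)<14)&(np.abs(D[:,0])<120)&(D[:,2]>26.5)&(D[:,2]<34);q=D[m];print(n,sg,np.percentile(q[:,1],[5,50,95]).round(1))
```

```text
rim -1 [(30, np.float64(-19.84)), (40, np.float64(-19.88)), (50, np.float64(-19.85)), (60, np.float64(-19.79)), (70, np.float64(-19.69)), (80, np.float64(-19.74))]
rim 1 [(30, np.float64(21.94)), (40, np.float64(21.66)), (50, np.float64(21.41)), (60, np.float64(21.4)), (70, np.float64(21.81)), (80, np.float64(22.15))]
guide 690 [(-120, [-35.9, -34.3, -33.2]), (-100, [-36.0, -34.1, -32.7]), (-80, [-36.2, -34.3, -32.7]), (-60, [-36.3, -34.0, -32.3]), (-40, [-36.4, -35.5, -33.3])]
knob [-205.7   22.8   47. ] 408
w1 guide -1 [(-140, [-34.8, -31.5, -28.7]), (-100, [-34.5, -31.6, -28.3]), (-60, [-34.8, -31.7, -28.7]), (-20, [-35.1, -31.8, -28.4]), (20, [-34.9, -31.9, -28.5]), (60, [-35.0, -31.7, -28.4]), (100, [-35.0, -31.8, -28.5])]
w1 guide 1 [(-140, [27.8, 31.6, 34.9]), (-100, [28.4, 32.1, 35.0]), (-60, [28.7, 32.0, 34.8]), (-20, [28.4, 31.7, 34.9]), (20, [27.7, 31.6, 34.7]), (60, [28.6, 32.0, 34.8]), (100, [28.3, 31.7, 34.6])]
knob [-205.    24.4   46.4] 114
side -1 [-36.9 -34.9 -32. ]
side 1 [29.1 31.6 33.1]
scene -1 [-40.  -38.5 -36.8]
scene 1 [26.1 28.8 31. ]
```

Request:
{"method": "jog_arm", "body": {"rows": [[0, 0, 0, 0, 0, 0.09, 35], [-0.06, -0.06, 0, 0, 0, 0.1, 35], [-0.15, -0.12, 0, 0, 0, 0, 35], [-0.25, -0.15, 0, 0, 0, 0, 35], [-0.25, -0.15, 0, 0, 0, 0, 35], [-0.2, -0.15, 0, 0, 0, 0, 35], [-0.15, -0.12, 0, 0, 0, 0, 35], [-0.1, -0.06, 0.1, 0, 0, 0, 35], [0, 0, 0.2, 0, 0, 0, 35], [0, 0, 0.3, 0, 0, 0, 35]]}}

```text
time_s: 15.25
eef_pos: [420.9, -97.4, 125.0]
ee_rot: [[-0.26, 0.965, 0.002], [0.965, 0.26, -0.0], [-0.001, 0.001, -1.0]]
ft_force: [0.8, -0.1, -7.9]
width: 0.543
gripper_force: 114.2
```

Request:
{"method": "jog_arm", "body": {"rows": [[0, 0, 0.4, 0, 0, 0, 35], [0, 0, 0.4, 0, 0, 0, 35], [0, 0, 0.4, 0, 0, 0, 35], [0, 0, 0.4, 0, 0, 0, 35], [0, 0, 0.3, 0, 0, 0, 35], [0, 0, 0.2, 0, 0, 0, 35], [0, 0, 0.1, 0, 0, 0, 35], [0, 0, 0, 0, 0, 0, 35], [0, 0, 0, 0, 0, 0, 35]]}}

```text
time_s: 16.0
eef_pos: [420.7, -97.1, 70.2]
ee_rot: [[-0.261, 0.965, 0.0], [0.965, 0.261, -0.0], [-0.0, 0.0, -1.0]]
ft_force: [-0.1, -0.2, -8.8]
width: 0.545
gripper_force: 114.2
```

```bash
cat >> st.py <<'E'
o=np.array([436.5,-157.]);a=np.radians(-74.87);X=np.array([np.cos(a),np.sin(a)]);Y=np.array([-X[1],X[0]])
d=s["eef_pos"][:2]-o; print("dock",(d@X).round(1),(d@Y).round(1))
E
python3 st.py
python3 - <<'E'
from h import *
c,W=cam("side");save("s5.png",cv2.resize(c[150:300,330:480],(600,600),interpolation=cv2.INTER_CUBIC))
E
```

```text
16.0 pos [420.7 -97.1  70.2] yaw 105.15 Fz [-0.13 -0.21 -8.76] F_tool [-0.16 -0.19  8.76] T_tool [ 0.021 -0.058 -0.037] w 46.5 g 114.2 j6 -0.65
dock -62.0 0.4
```

View pics/s5.png

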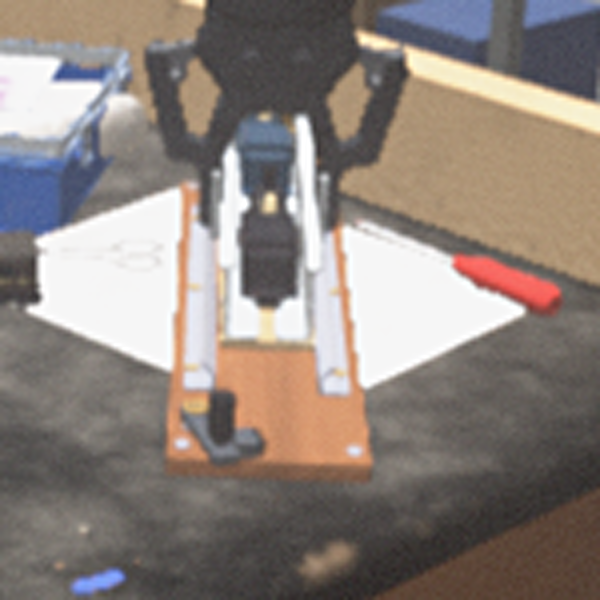

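The side view shows the cassette centred above and between the guides, both engines upright, and the catch open with its nose clear.

Request:
{"method": "jog_arm", "body": {"rows": [[0, -0.02, 0.15, 0, 0, 0, 35], [0, 0, 0.25, 0, 0, 0, 35], [0, 0, 0.3, 0, 0, 0, 35], [0, 0, 0.25, 0, 0, 0, 35], [0, 0, 0.2, 0, 0, 0, 35], [0, 0, 0.1, 0, 0, 0, 35], [0, 0, 0.06, 0, 0, 0, 35], [0, 0, 0, 0, 0, 0, 35], [0, 0, 0, 0, 0, 0, 35]]}}

```text
time_s: 16.8
eef_pos: [420.1, -97.2, 37.3]
ee_rot: [[-0.261, 0.965, 0.0], [0.965, 0.261, -0.0], [-0.0, 0.0, -1.0]]
ft_force: [0.3, 0.0, -9.2]
width: 0.541
gripper_force: 114.2
```

```bash
python3 st.py; python3 tilt.py
```

```text
16.8 pos [420.1 -97.2  37.3] yaw 105.14 Fz [ 0.27  0.03 -9.25] F_tool [-0.04  0.26  9.25] T_tool [-0.02   0.031 -0.034] w 46.2 g 114.2 j6 -0.65
dock -62.0 -0.2
[[-30.0, 63.2], [-10.0, 70.3], [10.0, 70.6], [30.0, 63.3], [50.0, 63.3], [70.0, 63.2], [90.0, 63.2]]
slope rad -0.0382 x range [-37.4  92.7] z0 66.5
```

Request:
{"method": "jog_arm", "body": {"rows": [[0, 0, 0.05, 0, 0, 0, 35], [0, 0, 0.05, 0, 0, 0, 35], [0, 0, 0.04, 0, 0, 0, 35], [0, 0, 0.03, 0, 0, 0, 35], [0, 0, 0, 0, 0, 0, 35], [0, 0, 0, 0, 0, 0, 35]]}}

```text
time_s: 17.35
eef_pos: [419.9, -97.2, 33.1]
ee_rot: [[-0.261, 0.965, 0.0], [0.965, 0.261, -0.0], [-0.0, 0.0, -1.0]]
ft_force: [-0.5, -0.6, -7.8]
width: 0.545
gripper_force: 114.7
```

```bash
python3 st.py; python3 tilt.py
```

```text
17.35 pos [419.9 -97.2  33.1] yaw 105.14 Fz [-0.47 -0.63 -7.83] F_tool [-0.48 -0.62  7.83] T_tool [-0.008  0.041 -0.058] w 46.6 g 114.7 j6 -0.65
dock -62.1 -0.4
[[-30.0, 59.0], [-10.0, 66.0], [10.0, 66.5], [30.0, 59.1], [50.0, 59.2], [70.0, 59.2], [90.0, 59.2]]
slope rad -0.0364 x range [-37.3  92.7] z0 62.3
```

Request:
{"method": "jog_arm", "body": {"rows": [[0, 0, 0.04, 0, 0, 0, 35], [0, 0, 0, 0, 0, 0, 35], [-0.04, 0, 0, 0, 0, 0, 35], [-0.08, 0, 0, 0, 0, 0, 35], [-0.08, 0, 0, 0, 0, 0, 35], [-0.06, 0, 0, 0, 0, 0, 35], [-0.04, 0, 0, 0, 0, 0, 35], [0, 0, 0, 0, 0, 0, 35], [0, 0, 0, 0, 0, 0, 35]]}}

```text
time_s: 18.15
eef_pos: [421.4, -102.7, 33.0]
ee_rot: [[-0.26, 0.966, -0.0], [0.966, 0.26, 0.003], [0.003, 0.0, -1.0]]
ft_force: [-2.4, 6.4, 6.4]
width: 0.544
gripper_force: 115.5
```

```bash
python3 st.py
```

```text
18.15 pos [ 421.4 -102.7   33. ] yaw 105.05 Fz [-2.4   6.38  6.4 ] F_tool [ 6.81 -0.66 -6.38] T_tool [0.097 1.021 0.035] w 46.5 g 115.5 j6 -0.67
dock -56.3 -0.4
```

Request:
{"method": "jog_arm", "body": {"rows": [[-0.02, 0, 0, 0, 0, 0, 35], [-0.04, 0, 0, 0, 0, 0, 35], [-0.02, 0, 0, 0, 0, 0, 35], [0, 0, 0, 0, 0, 0, 35], [0, 0, 0, 0, 0, 0, 35]]}}

```text
time_s: 18.57
eef_pos: [421.9, -104.5, 33.0]
ee_rot: [[-0.26, 0.966, -0.001], [0.966, 0.26, 0.003], [0.003, 0.0, -1.0]]
ft_force: [-2.8, 7.2, 6.7]
width: 0.545
gripper_force: 115.5
```

```bash
python3 st.py
```

```text
18.57 pos [ 421.9 -104.5   33. ] yaw 105.05 Fz [-2.78  7.23  6.67] F_tool [ 7.72 -0.8  -6.64] T_tool [ 0.067  1.126 -0.013] w 46.5 g 115.5 j6 -0.67
dock -54.5 -0.4
```

Request:
{"method": "jog_arm", "body": {"rows": [[-0.03, 0, 0, 0, 0, 0, 35], [-0.04, 0, 0, 0, 0, 0, 35], [-0.03, 0, 0, 0, 0, 0, 35], [0, 0, 0, 0, 0, 0, 35]]}}

```text
time_s: 18.9
eef_pos: [422.5, -106.9, 33.0]
ee_rot: [[-0.26, 0.966, -0.001], [0.966, 0.26, 0.003], [0.003, 0.0, -1.0]]
ft_force: [-1.7, 7.1, 6.9]
width: 0.547
gripper_force: 115.5
```

Request:
{"method": "jog_arm", "body": {"rows": [[-0.03, 0, 0, 0, 0, 0, 35], [-0.04, 0, 0, 0, 0, 0, 35], [-0.03, 0, 0, 0, 0, 0, 35], [0, 0, 0, 0, 0, 0, 35]]}}

```text
time_s: 19.23
eef_pos: [422.4, -106.9, 33.0]
ee_rot: [[-0.258, 0.966, -0.002], [0.966, 0.258, 0.008], [0.008, 0.0, -1.0]]
ft_force: [-1.5, 15.8, 10.9]
width: 0.547
gripper_force: 115.7
```

```bash
python3 st.py
```

```text
19.23 pos [ 422.4 -106.9   33. ] yaw 104.97 Fz [-1.54 15.79 10.89] F_tool [ 15.74   2.59 -10.76] T_tool [-0.439  2.35  -0.174] w 46.7 g 115.7 j6 -0.68
dock -52.0 -0.5
```

Request:
{"method": "jog_arm", "body": {"rows": [[-0.04, 0, 0, 0, 0, 0, 35], [-0.04, 0, 0, 0, 0, 0, 35], [0, 0, 0, 0, 0, 0, 35]]}}

```text
time_s: 19.48
eef_pos: [422.4, -107.0, 33.0]
ee_rot: [[-0.257, 0.966, -0.003], [0.966, 0.257, 0.011], [0.011, 0.0, -1.0]]
ft_force: [-0.3, 22.4, 13.6]
width: 0.546
gripper_force: 115.9
```

```bash
python3 st.py;python3 tilt.py
```

```text
19.48 pos [ 422.4 -107.    33. ] yaw 104.91 Fz [-0.28 22.39 13.63] F_tool [ 21.86   5.48 -13.39] T_tool [-0.811  3.216 -0.304] w 46.6 g 115.9 j6 -0.68
dock -52.0 -0.6
[[-30.0, 59.0], [-10.0, 66.4], [10.0, 66.4], [30.0, 59.1], [50.0, 59.2], [70.0, 59.2], [90.0, 59.2]]
slope rad -0.0371 x range [-36.7  92.9] z0 62.3
```

Solid stop: the force rises without motion. Now I ease off, release and go up.

Request:
{"method": "jog_arm", "body": {"rows": [[0.06, 0, 0, 0, 0, 0, 35], [0.06, 0, 0, 0, 0, 0, 35], [0, 0, -0.02, 0, 0, 0, 44], [0, 0, 0, 0, 0, 0, 54], [0, 0, 0, 0, 0, 0, 68], [0, 0, 0, 0, 0, 0, 68], [0, 0, 0, 0, 0, 0, 68], [0, 0, -0.3, 0, 0, 0, 68], [0, 0, -0.6, 0, 0, 0, 68], [0, 0, -0.8, 0, 0, 0, 68]]}}

```text
time_s: 20.37
eef_pos: [422.6, -110.1, 75.1]
ee_rot: [[-0.261, 0.965, -0.003], [0.965, 0.261, 0.001], [0.002, -0.002, -1.0]]
ft_force: [0.3, -0.5, -1.4]
width: 0.795
gripper_force: 0.0
```

Request:
{"method": "jog_arm", "body": {"rows": [[0, 0, -1, 0, 0, 0, 68], [0, 0, -1, 0, 0, 0, 68], [0, 0, -1, 0, 0, 0, 50], [0, 0, -1, 0, 0, 0, 30], [0, 0, -1, 0, 0, 0, 10], [0, 0, -0.5, 0, 0, 0, 0], [0, 0, 0, 0, 0, 0, 0], [0, 0, 0, 0, 0, 0, 0]]}}

```text
time_s: 21.03
eef_pos: [423.7, -110.4, 213.3]
ee_rot: [[-0.261, 0.965, 0.002], [0.965, 0.261, -0.001], [-0.001, 0.002, -1.0]]
ft_force: [0.1, -0.4, -0.5]
width: 0.003
gripper_force: 0.0
```

```bash
python3 st.py
python3 - <<'E'
from h import *
c,W=cam("wrist");save("w6.png",c);np.save("w6.npy",W)
P=W.reshape(-1,3);P=P[np.isfinite(P).all(1)]
o=np.array([436.5,-157.]);a=np.radians(-74.87);X=np.array([np.cos(a),np.sin(a)]);Y=np.array([-X[1],X[0]])
D=np.stack([(P[:,:2]-o)@X,(P[:,:2]-o)@Y,P[:,2]],1)
m=(np.abs(D[:,1])<32)&(np.abs(D[:,0])<165)&(D[:,2]>54)&(D[:,2]<62)
print("rims z",np.median(D[m][:,2]),"x",np.percentile(D[m][:,0],[.5,99.5]))
m=(D[:,2]>42)&(D[:,2]<55)&(D[:,0]<-170)&(D[:,0]>-230)&(np.abs(D[:,1]-25)<30);print("knob dock",D[m].mean(0).round(1),"world",P[m].mean(0).round(1),m.sum())
E
```

```text
21.03 pos [ 423.7 -110.4  213.3] yaw 105.13 Fz [ 0.06 -0.36 -0.47] F_tool [-0.36 -0.04  0.47] T_tool [ 0.017  0.045 -0.012] w 0.3 g 0.0 j6 -0.68
dock -48.3 -0.3
rims z 57.74788683612309 x [-143.62877585   32.20896547]
knob dock [-205.5   23.4   46.9] world [405.5  47.5  46.9] 279
```

View pics/w6.png

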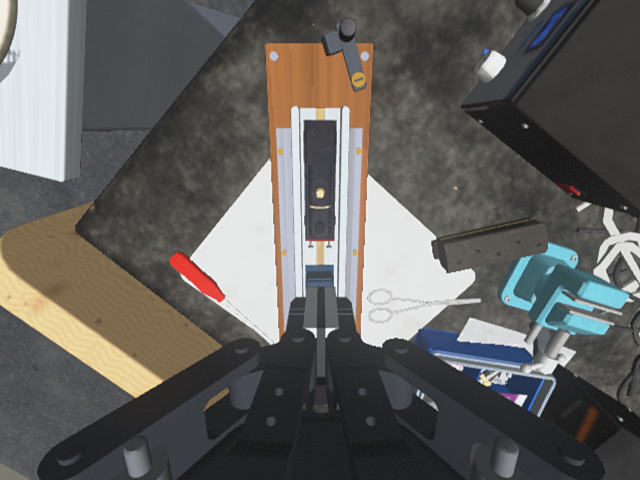

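The wrist view shows the cassette home between the guides (end at row 108), the engines standing, and the catch knob at (347,28), pivot at (358,80). Next I move over the knob with the fingers part open.

Request:
{"method": "jog_arm", "body": {"rows": [[0.5, 0.1, 0, 0, 0, 0, 40], [1, 0.15, 0, 0, 0, 0, 40], [1, 0.15, 0, 0, 0, 0, 40], [1, 0.15, 0.3, 0, 0, 0, 40], [1, 0.15, 0.8, 0, 0, 0, 40], [1, 0.15, 1, 0, 0, 0, 40], [0.7, 0.08, 1, 0, 0, 0, 40], [0.08, 0, 1, 0, 0, 0, 40], [0, 0, 0.9, 0, 0, 0, 40], [0, 0, 0, 0, 0, 0, 40]], "newtons": 30}}

```text
time_s: 21.92
eef_pos: [399.8, 48.1, 83.0]
ee_rot: [[-0.262, 0.965, -0.012], [0.965, 0.262, 0.001], [0.004, -0.011, -1.0]]
ft_force: [-1.0, -0.7, -0.2]
width: 0.468
gripper_force: 0.0
```

Request:
{"method": "jog_arm", "body": {"rows": [[0, 0, 0, 0, 0, 0, 40], [0, 0, 0, 0, 0, 0, 40]]}}

```text
time_s: 22.08
eef_pos: [405.2, 47.2, 87.8]
ee_rot: [[-0.261, 0.965, -0.0], [0.965, 0.261, -0.0], [-0.0, -0.0, -1.0]]
ft_force: [0.5, 0.2, -0.3]
width: 0.474
gripper_force: 0.0
```

```bash
python3 st.py
python3 - <<'E'
from h import *
s=get_state();R=s["ee_rot"];p=s["eef_pos"]
c,W=cam("wrist");save("w7.png",c)
P=W.reshape(-1,3);P=P[np.isfinite(P).all(1)];L=(P-p)@R
m=(P[:,2]>42)&(P[:,2]<53)&(np.abs(L[:,0])<30)&(np.abs(L[:,1])<14);print("knob in tool",L[m].mean(0),m.sum(),np.ptp(L[m],axis=0))
E
```

```text
22.08 pos [405.2  47.2  87.8] yaw 105.12 Fz [ 0.55  0.21 -0.29] F_tool [0.06 0.58 0.29] T_tool [ 0.038 -0.034 -0.07 ] w 40.5 g 0.0 j6 -0.32
dock -205.3 23.1
knob in tool [ 1.71232413  0.05156208 41.07756659] 424 [13.61268283 13.3511538   6.80531809]
```

Request:
{"method": "jog_arm", "body": {"rows": [[0.04, -0.02, 0.5, 0, 0, 0, 40], [0, 0, 0.7, 0, 0, 0, 40], [0, 0, 0.6, 0, 0, 0, 40], [0, 0, 0.4, 0, 0, 0, 40], [0, 0, 0.15, 0, 0, 0, 40], [0, 0, 0, 0, 0, 0, 30], [0, 0, 0, 0, 0, 0, 16], [0, 0, 0, 0, 0, 0, 8], [0, 0, 0, 0, 0, 0, 8], [0, 0, 0, 0, 0, 0, 8]], "newtons": 25}}

```text
time_s: 22.97
eef_pos: [404.8, 48.2, 29.6]
ee_rot: [[-0.261, 0.965, 0.002], [0.965, 0.261, -0.0], [-0.001, 0.002, -1.0]]
ft_force: [-0.6, -0.5, 5.1]
width: 0.147
gripper_force: 25.6
```

```bash
python3 st.py
```

```text
22.97 pos [404.8  48.2  29.6] yaw 105.15 Fz [-0.61 -0.45  5.14] F_tool [-0.28 -0.7  -5.14] T_tool [ 0.143 -0.001  0.057] w 12.5 g 25.6 j6 -0.32
dock -206.3 23.0
```

Request:
{"method": "jog_arm", "body": {"rows": [[-0.06, -0.16, 0, 0, 0, 0, 8], [-0.08, -0.14, 0, 0, 0, 0, 8], [-0.18, -0.24, 0, 0, 0, 0, 8], [-0.23, -0.2, 0, 0, 0, 0, 8], [-0.26, -0.15, 0, 0, 0, 0, 8], [-0.29, -0.1, 0, 0, 0, 0, 8], [-0.2, -0.02, 0, 0, 0, 0, 8], [-0.13, 0, 0, 0, 0, 0, 8], [-0.06, 0, 0, 0, 0, 0, 8], [0, 0, 0, 0, 0, 0, 8]]}}

```text
time_s: 23.8
eef_pos: [389.1, 6.2, 29.4]
ee_rot: [[-0.26, 0.965, -0.0], [0.965, 0.26, 0.001], [0.001, 0.0, -1.0]]
ft_force: [-1.5, 3.1, 8.3]
width: 0.148
gripper_force: 26.9
```

```bash
python3 st.py
```

```text
23.8 pos [389.1   6.2  29.4] yaw 105.09 Fz [-1.46  3.1   8.33] F_tool [ 3.39 -0.6  -8.33] T_tool [ 0.237  0.633 -0.075] w 12.6 g 26.9 j6 -0.43
dock -169.9 -3.1
```

Request:
{"method": "jog_arm", "body": {"rows": [[-0.04, 0, 0, 0, 0, 0, 8], [-0.04, 0, 0, 0, 0, 0, 8], [0, 0, 0, 0, 0, 0, 8]]}}

```text
time_s: 24.05
eef_pos: [389.3, 4.6, 29.4]
ee_rot: [[-0.261, 0.965, -0.001], [0.965, 0.261, 0.001], [0.002, -0.0, -1.0]]
ft_force: [-2.7, 3.3, 7.7]
width: 0.148
gripper_force: 26.9
```

```bash
python3 st.py
```

```text
24.05 pos [389.3   4.6  29.4] yaw 105.12 Fz [-2.67  3.3   7.74] F_tool [ 3.89 -1.72 -7.74] T_tool [ 0.271  0.733 -0.103] w 12.7 g 26.9 j6 -0.43
dock -168.3 -3.4
```

Request:
{"method": "jog_arm", "body": {"rows": [[-0.04, 0, 0, 0, 0, 0, 8], [-0.02, 0, 0, 0, 0, 0, 8], [0, 0, 0, 0, 0, 0, 8]]}}

```text
time_s: 24.3
eef_pos: [389.5, 3.2, 29.4]
ee_rot: [[-0.261, 0.965, -0.001], [0.965, 0.261, 0.001], [0.002, -0.001, -1.0]]
ft_force: [-3.2, 2.7, 8.6]
width: 0.152
gripper_force: 26.7
```

```bash
python3 st.py
```

```text
24.3 pos [389.5   3.2  29.4] yaw 105.12 Fz [-3.19  2.72  8.59] F_tool [ 3.47 -2.37 -8.58] T_tool [ 0.278  0.779 -0.12 ] w 13.0 g 26.7 j6 -0.44
dock -166.9 -3.5
```

Request:
{"method": "jog_arm", "body": {"rows": [[0, 0, 0, 0, 0, 0, 16], [0, 0, 0, 0, 0, 0, 28], [0, 0, 0, 0, 0, 0, 40], [0, 0, 0, 0, 0, 0, 40], [0, 0, 0, 0, 0, 0, 40], [0, 0, -0.4, 0, 0, 0, 40], [0, 0, -0.8, 0, 0, 0, 40], [0.5, 0, -1, 0, 0, 0, 40], [0.5, 0, -1, 0, 0, 0, 40], [0.5, 0, -1, 0, 0, 0, 40]]}}

```text
time_s: 25.13
eef_pos: [380.1, 38.8, 134.7]
ee_rot: [[-0.26, 0.965, -0.001], [0.965, 0.26, -0.0], [0.0, -0.001, -1.0]]
ft_force: [1.2, 0.2, -0.6]
width: 0.466
gripper_force: 0.0
```

Request:
{"method": "jog_arm", "body": {"rows": [[-0.8, 0, -1, 0, 0, 0, 40], [-0.8, 0, -1, 0, 0, 0, 40], [-1, 0, -1, 0, 0, 0, 40], [-0.6, 0, -0.5, 0, 0, 0, 40], [0, 0, 0, 0, 0, 0, 40], [0, 0, 0, 0, 0, 0, 40]]}}

```text
time_s: 25.63
eef_pos: [401.6, -39.0, 221.4]
ee_rot: [[-0.259, 0.966, 0.001], [0.966, 0.259, 0.0], [-0.0, 0.001, -1.0]]
ft_force: [-0.4, 0.9, 0.2]
width: 0.469
gripper_force: 0.0
```

```bash
python3 st.py
python3 - <<'E'
from h import *
c,W=cam("wrist");save("w8.png",c)
P=W.reshape(-1,3);P=P[np.isfinite(P).all(1)]
o=np.array([436.5,-157.]);a=np.radians(-74.87);X=np.array([np.cos(a),np.sin(a)]);Y=np.array([-X[1],X[0]])
D=np.stack([(P[:,:2]-o)@X,(P[:,:2]-o)@Y,P[:,2]],1)
m=(D[:,2]>43)&(D[:,2]<51)&(D[:,0]<-152)&(D[:,0]>-230)&(np.abs(D[:,1])<40);print("knob",D[m].mean(0).round(1),m.sum())
m=(np.abs(D[:,1])<32)&(np.abs(D[:,0])<160)&(D[:,2]>54)&(D[:,2]<62);print("rim x",np.percentile(D[m][:,0],[.5,99.5]),np.median(D[m][:,2]))
E
```

```text
25.63 pos [401.6 -39.  221.4] yaw 105.04 Fz [-0.35  0.89  0.16] F_tool [ 0.95 -0.11 -0.16] T_tool [0.029 0.034 0.025] w 40.1 g 0.0 j6 -0.53
dock -123.0 -2.9
knob [-174.5   -2.4   46.9] 174
rim x [-144.33163143  112.1172014 ] 57.667214955704054
```

View pics/w8.png

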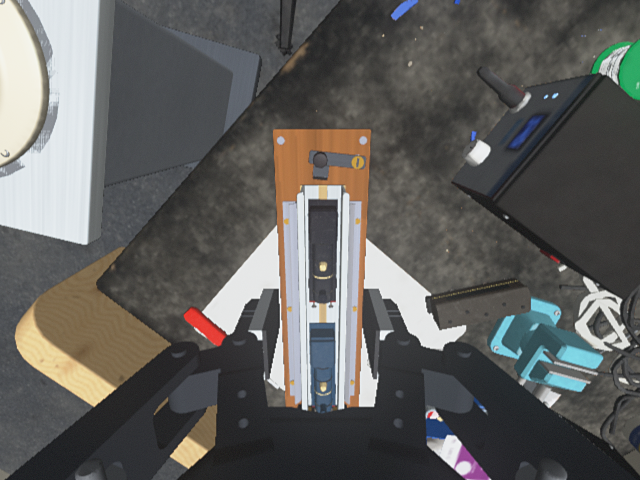

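The wrist view shows the catch across the bed's end, with the knob at (320,159) and pivot at (358,162), both engines standing. The knob measures about 5 mm short of the closed line, so I'll push it from behind with shut fingers.

Request:
{"method": "jog_arm", "body": {"rows": [[0.6, 0, 0, 0, 0, 0, 0], [0.9, 0, 0, 0, 0, 0, 0], [0.9, 0, 0, 0, 0, 0, 0], [0.6, 0.02, 0.4, 0, 0, 0, 0], [0.3, 0, 0.8, 0, 0, 0, 0], [0, 0, 1, 0, 0, 0, 0], [0, 0, 1, 0, 0, 0, 0], [0, 0, 1, 0, 0, 0, 0], [0, 0, 1, 0, 0, 0, 0], [0, 0, 0.5, 0, 0, 0, 0]]}}

```text
time_s: 26.52
eef_pos: [376.2, 42.4, 75.2]
ee_rot: [[-0.262, 0.965, -0.008], [0.965, 0.262, 0.001], [0.003, -0.007, -1.0]]
ft_force: [-0.8, -0.5, 0.1]
width: -0.002
gripper_force: 0.0
```

Request:
{"method": "jog_arm", "body": {"rows": [[0, 0, 0, 0, 0, 0, 0], [0, 0, 0, 0, 0, 0, 0]]}}

```text
time_s: 26.68
eef_pos: [378.4, 41.9, 77.6]
ee_rot: [[-0.262, 0.965, -0.004], [0.965, 0.262, 0.001], [0.002, -0.004, -1.0]]
ft_force: [0.2, 0.5, -0.4]
width: 0.001
gripper_force: 0.0
```

```bash
python3 st.py
```

```text
26.68 pos [378.4  41.9  77.6] yaw 105.19 Fz [ 0.17  0.53 -0.43] F_tool [0.47 0.31 0.43] T_tool [-0.01  -0.078  0.018] w 0.1 g 0.0 j6 -0.34
dock -207.1 -4.1
```

Request:
{"method": "jog_arm", "body": {"rows": [[0, 0, 0.5, 0, 0, 0, 0], [0, 0, 0.7, 0, 0, 0, 0], [0, 0, 0.5, 0, 0, 0, 0], [0, 0, 0.12, 0, 0, 0, 0], [-0.15, 0.04, 0, 0, 0, 0, 0], [-0.2, 0, 0, 0, 0, 0, 0], [-0.15, 0, 0, 0, 0, 0, 0], [-0.06, 0, 0, 0, 0, 0, 0], [0, 0, 0, 0, 0, 0, 0], [0, 0, 0, 0, 0, 0, 0]]}}

```text
time_s: 27.52
eef_pos: [385.5, 27.5, 33.7]
ee_rot: [[-0.261, 0.965, 0.001], [0.965, 0.261, -0.0], [-0.001, 0.001, -1.0]]
ft_force: [0.0, -0.8, -0.4]
width: 0.003
gripper_force: 0.0
```

```bash
python3 st.py
```

```text
27.52 pos [385.5  27.5  33.7] yaw 105.11 Fz [ 0.02 -0.79 -0.44] F_tool [-0.77 -0.19  0.44] T_tool [-0.012  0.002  0.014] w 0.3 g 0.0 j6 -0.37
dock -191.4 -1.1
```

Request:
{"method": "jog_arm", "body": {"rows": [[-0.06, 0, 0, 0, 0, 0, 0], [-0.06, 0, 0, 0, 0, 0, 0], [0, 0, 0, 0, 0, 0, 0]]}}

```text
time_s: 27.77
eef_pos: [385.6, 24.9, 33.3]
ee_rot: [[-0.261, 0.965, -0.0], [0.965, 0.261, 0.0], [0.0, -0.0, -1.0]]
ft_force: [-0.3, 0.6, 0.9]
width: -0.001
gripper_force: 0.5
```

```bash
python3 st.py
```

```text
27.77 pos [385.6  24.9  33.3] yaw 105.13 Fz [-0.27  0.64  0.85] F_tool [ 0.68 -0.09 -0.85] T_tool [ 0.021  0.126 -0.034] w -0.1 g 0.5 j6 -0.38
dock -188.9 -1.7
```

Contact is starting, so I push on in small steps.

Request:
{"method": "jog_arm", "body": {"rows": [[-0.06, 0, 0, 0, 0, 0, 0], [-0.04, 0, 0, 0, 0, 0, 0], [0, 0, 0, 0, 0, 0, 0]]}}

```text
time_s: 28.02
eef_pos: [385.7, 23.3, 33.2]
ee_rot: [[-0.26, 0.966, -0.001], [0.966, 0.26, 0.002], [0.002, -0.001, -1.0]]
ft_force: [-0.9, 6.1, 3.1]
width: 0.001
gripper_force: 2.7
```

Request:
{"method": "jog_arm", "body": {"rows": [[-0.06, 0, 0, 0, 0, 0, 0], [-0.04, 0, 0, 0, 0, 0, 0], [0, 0, 0, 0, 0, 0, 0]]}}

```text
time_s: 28.27
eef_pos: [385.7, 22.8, 33.2]
ee_rot: [[-0.257, 0.966, -0.003], [0.966, 0.257, 0.006], [0.006, -0.001, -1.0]]
ft_force: [-1.3, 14.7, 5.3]
width: 0.003
gripper_force: 7.0
```

```bash
python3 st.py
```

```text
28.27 pos [385.7  22.8  33.2] yaw 104.9 Fz [-1.3  14.68  5.32] F_tool [14.55  2.51 -5.23] T_tool [-0.291  2.24   0.022] w 0.2 g 7.0 j6 -0.39
dock -186.9 -2.1
```

It has reached the stop with the knob at about -169, so the catch is closed. I'll back off and raise.

Request:
{"method": "jog_arm", "body": {"rows": [[0.2, 0, 0, 0, 0, 0, 0], [0.4, 0, 0, 0, 0, 0, 0], [0.3, 0, -0.4, 0, 0, 0, 0], [0, 0, -0.9, 0, 0, 0, 0], [0, 0, -1, 0, 0, 0, 0], [0, 0, -1, 0, 0, 0, 0], [0, 0, -1, 0, 0, 0, 0], [-0.8, 0, -1, 0, 0, 0, 0], [-0.9, 0, -1, 0, 0, 0, 0], [-0.9, 0, -1, 0, 0, 0, 0]]}}

```text
time_s: 29.1
eef_pos: [398.1, -21.3, 217.2]
ee_rot: [[-0.263, 0.965, 0.001], [0.965, 0.263, -0.001], [-0.001, 0.001, -1.0]]
ft_force: [1.4, 0.4, -0.4]
width: 0.0
gripper_force: 0.0
```

Request:
{"method": "jog_arm", "body": {"rows": [[-0.9, 0, 0, 0, 0, 0, 0], [-0.2, 0, 0, 0, 0, 0, 0], [0, 0, 0, 0, 0, 0, 0], [0, 0, 0, 0, 0, 0, 0]]}}

```text
time_s: 29.43
eef_pos: [404.5, -46.9, 215.0]
ee_rot: [[-0.261, 0.965, -0.002], [0.965, 0.261, 0.001], [0.001, -0.002, -1.0]]
ft_force: [-0.4, 0.4, 0.1]
width: 0.0
gripper_force: 0.0
```

```bash
python3 st.py
python3 - <<'E'
from h import *
c,W=cam("wrist");save("w9.png",c)
P=W.reshape(-1,3);P=P[np.isfinite(P).all(1)]
o=np.array([436.5,-157.]);a=np.radians(-74.87);X=np.array([np.cos(a),np.sin(a)]);Y=np.array([-X[1],X[0]])
D=np.stack([(P[:,:2]-o)@X,(P[:,:2]-o)@Y,P[:,2]],1)
m=(D[:,2]>43)&(D[:,2]<51)&(D[:,0]<-152)&(D[:,0]>-230)&(np.abs(D[:,1])<40);print("knob",D[m].mean(0).round(1),m.sum())
m=(np.abs(D[:,1])<32)&(np.abs(D[:,0])<160)&(D[:,2]>54)&(D[:,2]<62);print("rim x",np.percentile(D[m][:,0],[.5,99.5]),np.median(D[m][:,2]))
E
```

```text
29.43 pos [404.5 -46.9 215. ] yaw 105.1 Fz [-0.41  0.38  0.05] F_tool [ 0.48 -0.3  -0.05] T_tool [ 0.039 -0.043 -0.017] w 0.0 g 0.0 j6 -0.55
dock -114.6 -2.1
knob [-169.6   -2.5   46.9] 183
rim x [-144.70674811  113.87992767] 57.69208580320584
```

View pics/w9.png

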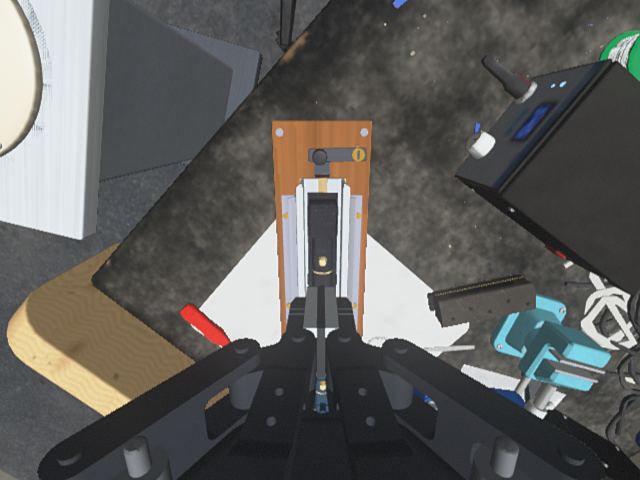

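The knob is now at x = -169.6, in line with the pivot, and the nose at (322,172) sits right behind the cassette end, which is home. Both engines are standing and nothing is being touched, so I'm handing in.

```bash
python3 -c "
from plant import *
print(close_job())"
```

```text
the job is handed in; nothing more can be done
None
```

The cassette is home against the contacts with both engines standing in it and the catch closed behind it. I handed the job in at about 29.5 s; the hand-in call returned no verdict.

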